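# Show the guitar pickup's base plate to the inspection camera

## Robot

A 6-joint arm with a two-finger parallel gripper is mounted at the origin on the work surface. World frame = base frame: x ahead of the robot, y to its left, z up, the work surface at z = 0. Lengths are in m, angles in rad, forces in N, time in s.
With the tool pointing down it reaches from about 0.425 to 0.925 m from the base axis. Payload 12.5 kg.
Tool frame: the origin (TCP) lies midway between the tips of the shut fingers; the grasp point (between the pads) lies 19 mm behind it (arm.grasp_offset is the distance from the TCP to the grasp point, in m); z points along the fingers, y is the line along which they close (so a half turn about z gives the same grasp; the last joint's range is limited). The gripper opens to 85 mm and grips with 20 to 120 N. Pads are 22 mm wide; open, the fingers measure 114 mm over their backs; the gripper's body (76 mm by 85 mm) begins 54 mm behind the grasp point. The pads swing forward as they close: fully open they stand 13 mm farther back than shut.
Start: joints at [1.227, 0.491, 1.559, -0, 1.092, -0.106], TCP at [0.147, 0.607, 0.231] pointing down, gripper open.
Joint ranges: [-3.1, 3.1], [-0.84, 2.19], [0.05, 2.79], [-1.13, 4.28], [0.06, 2.93], [-2.69, 2.69]. Speed limits (rad/s): [2.22, 2.22, 2.79, 3.14, 3.14, 3.14].

## Interface

Orientations are given as a 3x3 rotation matrix whose columns are the frame's x, y, z axes.
In Python, from rig import arm gives the robot as it stands.
- The arm moves only by the shell command python3 -m creep 'ROWS' [FORCE]. ROWS is JSON, a list of rows, each an object of numbers: "tx", "ty", "tz": the shift along the tool's x, y, z in m; "roll": the turn about the tool's z in rad; "jaw": the closure in counts, from 0 (fully open) to 255 (shut). A call has 1 to 5 rows; each row is the pose to reach, as a shift and turn from the pose commanded when the call began, along the tool's axes at that moment; what a row does not reach only later rows make up. A row lasts 1/10 s, in which the tool goes at most 50 mm and 8.59 degrees, less where a joint would pass 70% of its speed; a pose out of reach is approached as far as the arm can. A call with a gripper value outside its range is refused whole. The fingers move at their own pace and stop on an object; FORCE is the grip in N (left out, the last holds). Time passes only in rows, so rows that repeat a pose let the fingers close. It gives the time, the measured TCP pose, the force, the opening and the grip force at its end, in the units of the state.
- arm.read_state(): the state, without advancing time (a new reading comes with each control period).
- arm.grab_frame(name): name is "scene" or "top" or "wrist"; returns (picture, depth): 400x640x3 uint8, red, green, blue; 400x640 float32, m along the optical axis (not along the pixel's ray), 0 where there is no reading.
- arm.camera_model(name): a dict with "mtx" (3x3 intrinsics, pixels), "k1" (the pictures are not rectified: a ray, as slopes to the right and down, at radius r is drawn at 1 + k1 r^2 times it, then the intrinsics apply), "xyz" and "orientation" of the camera in the world; the wrist camera has in their place "T_tool_cam" (4x4, takes a point from camera to tool coordinates, whose origin is the TCP and whose axes are the flange's). Camera axes: x right, y down, z forward; pixel columns grow to the right and rows downward; lengths in m; the calibration is good to about 2 mm. A picture is of the moment at which its call begins: read the wrist's pose just before it. camera_model takes no time and is no camera call.
- arm.finish_job(): hands the job in; it is judged then, once.
The state is a dict: "time": time; "joint_pos": joint angles; "qvel": joint speeds; "tau": joint torques, N m; "tool_pos": TCP position; "ee_rot": TCP orientation; "ft_force": force on the tool from outside, world axes, zero at the start; "torque": the same for the moment, N m; "opening": finger opening in m; "gripper_force": force on a finger pad.
Only numpy, scipy, OpenCV 4.12 (cv2) and the standard library are available. Lean on these libraries where they do the work, as an engineer would, in place of code of your own. Each camera call takes 0.05 s, during which the arm holds its last target. There are 200 camera calls.

## Task

Pull the top drawer of the parts cabinet nearly all the way open by its handle, take the chrome-covered pickup out of it and hold it up in front of the tilted inspection camera: its brass base plate facing square to the lens, centred on the lens axis 10 cm from the glass, its long side parallel to the two light bars. Finish while still holding it there, steady in the air; do not touch the camera, leave the black pickup in the drawer and leave the other things on the bench where they are.

Things in the scene. Friction and masses are not known exactly. Their poses are not given: they have to be found in the camera images.
- cabinet_front (a point): Middle of the front top edge of the parts cabinet: grey steel box 240 deep (x) x 340 wide (y) x 150 high with two blue drawer fronts, fixed on the bench. x points from its front to its back, so the drawers come out along -x; z up.
- cabinet_drawer0 (a joint): Top drawer's slide, in m: 0 shut, 0.166 at its stop, out along the cabinet's -x; starts at 0 to 0.02. Runs lightly (1 N friction, a little damping) and stays where left. Inside it is 195 deep x 298 wide; floor 85 above the bench, 6-thick walls up to 128, front panel up to 139 above the bench.
- cabinet_drawer0_handle (a point): Middle of the top drawer's steel handle: round bar 11 in diameter, 120 long along the cabinet's y, axis 35 in front of the drawer front (29 free behind it), 112 above the bench, 38 below the cabinet's top; on two 8-thick stems 51 either side of the middle. Axes as the cabinet's. The lower drawer has the same handle 63 lower.
- pickup_chrome: Guitar pickup to show: silver cover 69 (x) x 38 (y) on a brass base plate 82 x 38 x 3; 27 high in all, about 0.14 kg. Origin: centre of the base plate's underside; x lengthwise, z up through the cover. Lies base down on the top drawer's floor, in its front half, left or right of the middle, lengthwise with the cabinet's x within 0.35 rad; hidden until the drawer opens.
- pickup_black: A second pickup of the same size and axes with a black cover, beside the first in the drawer; it must stay in there.
- scope: Foot of the inspection camera: dark steel plate 170 (x) x 150 (y) x 12 with two aluminium uprights 86 high, fixed. Origin: centre of its underside, z up. The head sits between the uprights on a stiff axle along y, 70 above the bench, tilted 0.2 to 0.6 rad from straight up towards the foot's -x.
- scope_lens (a point): Centre of the front glass of the camera lens (barrel 48 in diameter) on the black camera head, 100 x 112, 40 from the axle. z is the line of sight, pointing out of the lens; x is the direction of the two white light bars (each 94 long, 43 either side of the lens); y runs from one bar to the other.
- scope_focus (a point): Point on the line of sight 100 in front of the lens glass, where the middle of the base plate's underside belongs. Axes as scope_lens: when presented, the pickup's z lies along this z (base plate towards the lens, cover away) and its x along this x, either way round.
- screwdriver: Screwdriver with a red handle, 190 long, lying loose near the robot; bystander. Origin: underside at mid-length.
- wrench: Steel spanner 150 long, lying loose near the robot; bystander. Origin: underside at mid-length.
- spool: Orange spool, 56 in diameter x 40 high, standing loose; bystander. Origin: centre of its underside.
- jar: Amber jar, 64 in diameter x 75 high, standing loose; bystander. Origin: centre of its underside.

How it is judged:
By the outcome, as a careful person would: the job done as asked, in the order asked, and still so for the second after the job is handed in, while the arm keeps its last pose, push and grip.
It also fails if it takes over 56 s, if anything falls off the work surface, if the arm or the gripper's body presses on something with over 40 N, if the wrist force passes 120 N, or if a joint passes its speed limit or range.

## Working session

There is one attempt and no reset: what is moved stays moved. The work goes in short steps, Python scripts to look and compute and a shell command to move; the robot and the scene stay as the last step left them, time stands still between calls to the robot, and variables do not carry over. Pictures are saved under pics/ and viewed, at most 11 in all, crops included, and the job is handed in when it is done.

```bash
ls -la; python3 -m creep --help 2>&1 | head -30
python3 - <<'E'
from rig import arm
import cv2,numpy as np,os
os.makedirs('pics',exist_ok=True)
s=arm.read_state();print({k:np.round(v,3).tolist() for k,v in s.items()}, arm.grasp_offset)
for n in ['scene','top']:
    p,d=arm.grab_frame(n);cv2.imwrite(f'pics/{n}0.png',p[...,::-1]);np.save(f'pics/{n}0.npy',d)
    m=arm.camera_model(n);print(n,{k:np.round(v,3).tolist() for k,v in m.items()})
print(arm.camera_model('wrist'))
E
```

```text
total 12
drwxr-xr-x  3 agent agent 4096 Dec  1 21:19 .
drwxr-xr-x 23 root  root  4096 Dec  1 21:19 ..
drwxr-xr-x  2 agent agent 4096 Dec  1 21:19 pics
invalid input: not JSON, or not a number
{'time': 0.0, 'joint_pos': [1.227, 0.492, 1.559, -0.0, 1.092, -0.106], 'qvel': [-0.0, 0.002, 0.001, -0.001, -0.001, -0.002], 'tau': [-0.004, -61.845, -26.159, -0.0, 0.004, -0.0], 'tool_pos': [0.147, 0.607, 0.231], 'ee_rot': [[-0.972, 0.236, -0.0], [0.236, 0.972, -0.001], [0.0, -0.001, -1.0]], 'ft_force': [-0.642, -0.667, 0.533], 'torque': [0.027, -0.033, 0.055], 'gripper_force': 0.0, 'opening': 0.085} 0.0187
scene {'mtx': [[387.518, 0.0, 313.984], [0.0, 387.518, 200.29], [0.0, 0.0, 1.0]], 'k1': -0.031, 'xyz': [1.176, 0.093, 1.001], 'orientation': [[-0.409, 0.723, -0.557], [0.912, 0.334, -0.236], [0.016, -0.605, -0.796]]}
top {'mtx': [[375.382, 0.0, 323.849], [0.0, 375.382, 206.271], [0.0, 0.0, 1.0]], 'k1': -0.004, 'xyz': [0.395, -0.161, 1.073], 'orientation': [[0.026, -0.985, 0.17], [-0.999, -0.021, 0.035], [-0.031, -0.171, -0.985]]}
{'mtx': array([[313.66630635,   0.        , 319.12227264],
       [  0.        , 313.66630635, 199.04293341],
       [  0.        ,   0.        ,   1.        ]]), 'k1': -0.021126746711751646, 'T_tool_cam': array([[-6.66368798e-04, -9.51485486e-01, -3.07692908e-01,
         7.92462258e-02],
       [ 9.99999758e-01, -5.72160212e-04, -3.96390349e-04,
         4.32888305e-04],
       [ 2.01110025e-04, -3.07693097e-01,  9.51485637e-01,
        -1.41846906e-01],
       [ 0.00000000e+00,  0.00000000e+00,  0.00000000e+00,
         1.00000000e+00]])}
```

View pics/scene0.png

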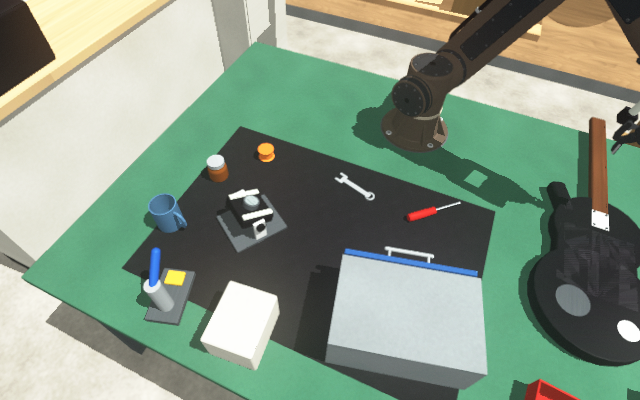

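View pics/top0.png

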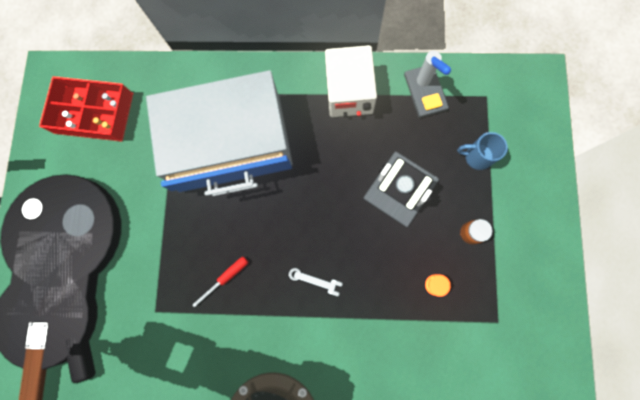

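```bash
cat > h.py <<'E'
import numpy as np,cv2
from rig import arm
def pose(n,s=None):
    m=arm.camera_model(n)
    if n!='wrist': return m,np.array(m['orientation']),np.array(m['xyz'])
    T=m['T_tool_cam'];R=np.array(s['ee_rot']);return m,R@T[:3,:3],R@T[:3,3]+np.array(s['tool_pos'])
def rays(n,uv,s=None):
    m,R,t=pose(n,s);K=np.array(m['mtx']);k=m['k1']
    p=cv2.undistortPoints(np.float64(uv).reshape(-1,1,2),K,np.array([k,0,0,0,0.]))[:,0]
    return t,np.c_[p,np.ones(len(p))]@R.T
def onz(n,uv,z,s=None):
    t,r=rays(n,uv,s);return t+r*((z-t[2])/r[:,2])[:,None]
def cloud(n,d,s=None):
    v,u=np.mgrid[:400,:640];t,r=rays(n,np.c_[u.ravel(),v.ravel()],s)
    P=(t+r*d.reshape(-1,1)).reshape(400,640,3);P[d<=0]=np.nan;return P
def shot(n,name=None):
    s=arm.read_state();p,d=arm.grab_frame(n)
    if name: cv2.imwrite(f'pics/{name}.png',p[...,::-1]);np.save(f'pics/{name}.npy',d)
    return s,p,cloud(n,d,s)
E
python3 - <<'E'
from h import *
im=cv2.imread('pics/top0.png');P=cloud('top',np.load('pics/top0.npy'))
np.set_printoptions(precision=4,suppress=True)
hsv=cv2.cvtColor(im,cv2.COLOR_BGR2HSV);h,sa,v=cv2.split(hsv)
def blobs(m,lo=15):
    n,l,st,c=cv2.connectedComponentsWithStats(m.astype(np.uint8))
    for i in range(1,n):
        if st[i,4]>=lo: yield l==i,st[i],c[i]
r=np.zeros(im.shape[:2],bool);r[140:240,190:450]=1
for m,st,c in blobs(r&(v>170)&(sa<70)):
    q=P[m];q=q[np.isfinite(q[:,0])];print(st,c,np.median(q,0),q.min(0),q.max(0))
# cabinet top
m=(abs(P[...,2]-.15)<.006);m[:,310:]=0;m[:60]=0
b=max(blobs(m),key=lambda b:b[1][4]);m=b[0].astype(np.uint8);print('cab',b[1],np.nanmedian(P[b[0]][:,2]))
c=max(cv2.findContours(m,0,2)[0],key=cv2.contourArea);bx=cv2.boxPoints(cv2.minAreaRect(c))
W=onz('top',bx,.15);print(bx,W,np.linalg.norm(np.diff(W[:,:2],axis=0),axis=1))
# crop
k=np.hstack([cv2.resize(im[140:235,350:450],(400,380),interpolation=2),cv2.resize(im[140:235,180:280],(400,380),interpolation=2)])
cv2.imwrite('pics/c0.png',k)
sc=P[145:225,360:445];print('zs',np.round(sc[::8,::8,2]*1000))
E
```

```text
[ 190  140   96   29 1832] [228.8575 149.9896] [0.6991 0.1302 0.1505] [ 0.6468 -0.0245  0.1279] [0.7338 0.2255 0.1555]
[190 155  93  21 200] [234.945 165.02 ] [0.6632 0.1116 0.1296] [ 0.6314 -0.0128  0.0815] [0.7023 0.2393 0.1414]
[378 159  26  33 386] [389.342  173.6295] [ 0.6591 -0.298   0.0915] [ 0.6121 -0.3339  0.0067] [ 0.7107 -0.2726  0.1174]
[205 172  52  23 366] [230.3607 186.6311] [0.6091 0.1229 0.1155] [ 0.5862  0.0633 -0.0003] [0.651  0.2233 0.1217]
[397 176  16  16 208] [404.5337 183.601 ] [ 0.6254 -0.3368  0.1093] [ 0.6065 -0.3563  0.1006] [ 0.6456 -0.3164  0.118 ]
[406 176  26  34 377] [420.008  192.9867] [ 0.6043 -0.3815  0.0928] [ 0.5646 -0.4322  0.0009] [ 0.6739 -0.3443  0.1148]
cab [  147    71   139   106 10428] 0.15032045165531965
[[140.5735  96.6055]
 [269.7674  69.8757]
 [286.2554 149.5678]
 [157.0616 176.2976]] [[ 0.8417  0.3703  0.15  ]
 [ 0.9219  0.0265  0.15  ]
 [ 0.7002 -0.0276  0.15  ]
 [ 0.6233  0.3026  0.15  ]] [0.3531 0.2283 0.339 ]
zs [[  3.  -3.  nan  -0.   4.  -1.   4.   3.   0.   2.   3.]
 [  2.   0.   0.   2.   1.  -4.   2.   5.  -0.   1.   2.]
 [  1.   2.   3.   6.  10. 113.  13.   1.   0.  -2.   3.]
 [ -0.  -0.  -1.  88. 103. 101. 103. 109.  -1.   3.   5.]
 [  1.  -0.  -1.  84.  94. 114. 115. 101. 105.  13.   1.]
 [  2.   3.  12.  88.  81.  nan 110.  93. 107.  13.  -1.]
 [  3.  12.  16.  15.  82.  83.  83.  96.  57.   2.   2.]
 [  0.  12.  13.  15.  16.  77.  83.  90.  86.   2.   0.]
 [  1.   5.   4.  16.  13.  10.   9.  16.   1.   2.   3.]
 [  2.   3.   1.   0.  14.  14.  12.   1.   3.  -1.   4.]]
```

View pics/c0.png

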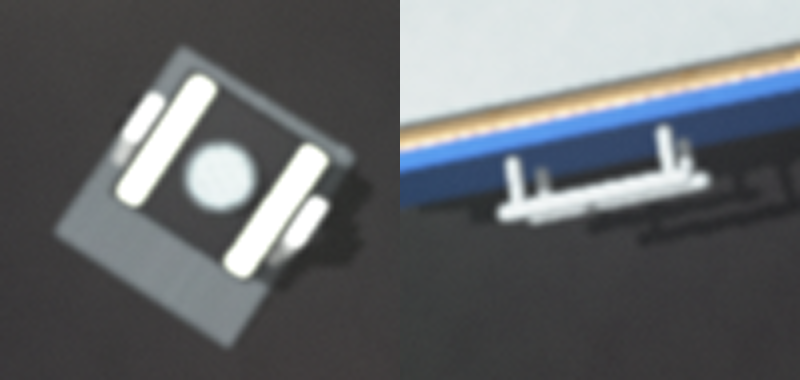

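```bash
python3 -m creep '[{"tx":-0.037,"ty":-0.024},{"tx":-0.074,"ty":-0.048},{"tx":-0.111,"ty":-0.073},{"tx":-0.148,"ty":-0.097},{"tx":-0.185,"ty":-0.121}]'; python3 -m creep '[{"tx":-0.037,"ty":-0.024},{"tx":-0.074,"ty":-0.048},{"tx":-0.111,"ty":-0.073},{"tx":-0.148,"ty":-0.097},{"tx":-0.185,"ty":-0.121}]';python3 -m creep '[{"tx":-0.037,"ty":-0.024},{"tx":-0.074,"ty":-0.048},{"tx":-0.111,"ty":-0.073},{"tx":-0.148,"ty":-0.097},{"tx":-0.185,"ty":-0.121}]'; python3 -m creep '[{"roll":0.14},{"roll":0.28},{"roll":0.42},{"roll":0.56},{"roll":0.70}]';python3 -m creep '[{"roll":0.14},{"roll":0.28},{"roll":0.40},{"roll":0.40,"jaw":120},{"roll":0.40,"jaw":120}]'
python3 - <<'E'
from h import *
np.set_printoptions(precision=4,suppress=True)
s,p,P=shot('wrist','w1');print(s['time'],s['tool_pos'],s['ee_rot'],s['opening'])
E
```

```text
0.1 [0.1471 0.6072 0.2308] [[-0.9719  0.2356 -0.0003]
 [ 0.2356  0.9719 -0.0009]
 [ 0.0001 -0.001  -1.    ]] 0.0854721537752594$[0]: bad value
$[0]: bad value
$[0]: bad value
$[0]: bad value
$[0]: bad value
```

View pics/w1.png

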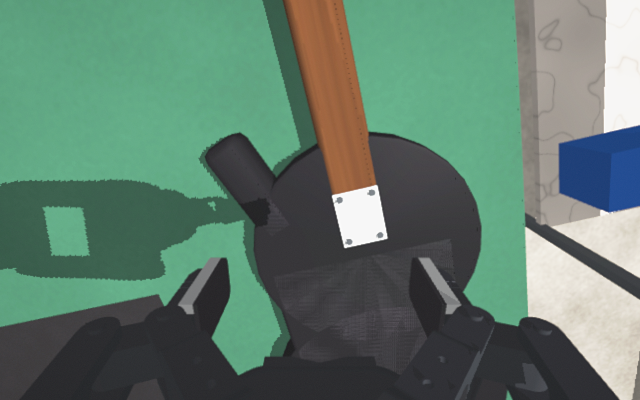

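The wrist picture only shows the guitar under the start pose: the calls were refused. I'll give every row all five keys.

```bash
python3 -m creep '[{"tx":-0.037,"ty":-0.024,"tz":0,"roll":0,"jaw":0},{"tx":-0.074,"ty":-0.048,"tz":0,"roll":0,"jaw":0},{"tx":-0.111,"ty":-0.073,"tz":0,"roll":0,"jaw":0},{"tx":-0.148,"ty":-0.097,"tz":0,"roll":0,"jaw":0},{"tx":-0.185,"ty":-0.121,"tz":0,"roll":0,"jaw":0}]'
```

```text
time: 0.65
tool_pos: [0.2993, 0.4448, 0.2312]
ee_rot: [[-0.972, 0.235, -0.0], [0.235, 0.972, -0.0], [0.0, -0.0, -1.0]]
ft_force: [0.4, 1.2, 0.2]
opening: 0.0854
gripper_force: 0.0
```

```bash
python3 -m creep '[{"tx":-0.037,"ty":-0.024,"tz":0,"roll":0,"jaw":0},{"tx":-0.074,"ty":-0.048,"tz":0,"roll":0,"jaw":0},{"tx":-0.111,"ty":-0.073,"tz":0,"roll":0,"jaw":0},{"tx":-0.148,"ty":-0.097,"tz":0,"roll":0,"jaw":0},{"tx":-0.185,"ty":-0.121,"tz":0,"roll":0,"jaw":0}]' >/dev/null;python3 -m creep '[{"tx":-0.037,"ty":-0.024,"tz":0,"roll":0,"jaw":0},{"tx":-0.074,"ty":-0.048,"tz":0,"roll":0,"jaw":0},{"tx":-0.111,"ty":-0.073,"tz":0,"roll":0,"jaw":0},{"tx":-0.148,"ty":-0.097,"tz":0,"roll":0,"jaw":0},{"tx":-0.185,"ty":-0.121,"tz":0,"roll":0,"jaw":0}]' >/dev/null; python3 -m creep '[{"tx":0,"ty":0,"tz":0,"roll":0.14,"jaw":0},{"tx":0,"ty":0,"tz":0,"roll":0.28,"jaw":0},{"tx":0,"ty":0,"tz":0,"roll":0.42,"jaw":0},{"tx":0,"ty":0,"tz":0,"roll":0.56,"jaw":0},{"tx":0,"ty":0,"tz":0,"roll":0.70,"jaw":0}]' >/dev/null; python3 -m creep '[{"tx":0,"ty":0,"tz":0,"roll":0.14,"jaw":150},{"tx":0,"ty":0,"tz":0,"roll":0.28,"jaw":150},{"tx":0,"ty":0,"tz":0,"roll":0.40,"jaw":150},{"tx":0,"ty":0,"tz":0,"roll":0.40,"jaw":150}]'
python3 - <<'E'
from h import *
np.set_printoptions(precision=4,suppress=True)
s,p,P=shot('wrist','w2');print(s['time'],s['tool_pos'],s['ee_rot'],s['opening'],s['joint_pos'])
E
```

```text
time: 2.55
tool_pos: [0.601, 0.1239, 0.2311]
ee_rot: [[-0.229, 0.973, -0.0], [0.973, 0.229, 0.0], [0.0, -0.0, -1.0]]
ft_force: [-0.4, -0.6, 0.3]
opening: 0.035
gripper_force: 0.0
2.55 [0.601  0.1239 0.2311] [[-0.2292  0.9734 -0.0004]
 [ 0.9734  0.2292  0.    ]
 [ 0.0001 -0.0004 -1.    ]] 0.03498051893386713 [ 0.0957  0.475   1.5881  0.0001  1.0789 -0.1356]
```

View pics/w2.png

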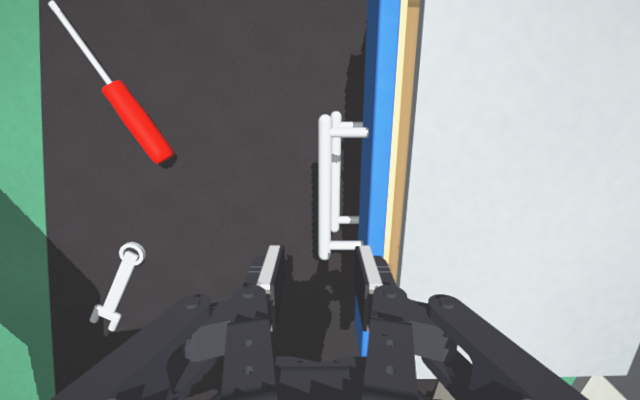

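The picture shows the upper handle bar between (325,115) and (324,258), the blue front at column ~385 and the cabinet's top edge at column ~415.

```bash
cat >> h.py <<'E'
np.set_printoptions(precision=4,suppress=True)
def totool(s,w): return (np.asarray(w)-np.array(s['tool_pos']))@np.array(s['ee_rot'])
E
python3 - <<'E'
from h import *
s=arm.read_state();im=cv2.imread('pics/w2.png');P=cloud('wrist',np.load('pics/w2.npy'),s)
v=im.min(2);m=np.zeros(v.shape,np.uint8);m[105:265,314:331]=(v[105:265,314:331]>150)
rows=[];
for r in range(118,255,4):
    c=np.flatnonzero(m[r]);rows.append([c.mean(),r]) if len(c)>4 else 0
rows=np.array(rows);ys=np.flatnonzero(m.any(1));print(ys[[0,-1]],rows[[0,-1]])
e=np.array([[rows[:,0].mean(),ys[0]],[rows[:,0].mean(),ys[-1]]])
W=onz('wrist',e,.113,s);print('bar ends',W,np.linalg.norm(W[1]-W[0]))
q=onz('wrist',rows,.113,s);vx,vy,_,_=cv2.fitLine(q[:,:2].astype(np.float32),2,0,.01,.01).ravel();print('dir',vx,vy)
mid=W.mean(0);print('mid',mid,'tool',totool(s,mid), 'z by depth',np.nanmedian(P[m>0][:,2]))
# cabinet edge
g=(im.min(2)>150)&(abs(P[...,2]-.15)<.008)
e=[]
for r in range(20,380,10):
    c=np.flatnonzero(g[r,395:]);
    if len(c)>100: e.append([395+c[0],r])
E=onz('wrist',e,.15,s);vx,vy,x0,y0=cv2.fitLine(E[:,:2].astype(np.float32),cv2.DIST_HUBER,0,.001,.001).ravel();print('edge',vx,vy,x0,y0)
n=np.array([vy,-vx]);print('dist bar->edge',n@(mid[:2]-[x0,y0]))
E
```

```text
[114 259] [[324.5 118. ]
 [323.  254. ]]
bar ends [[0.5893 0.19   0.113 ]
 [0.6203 0.0635 0.113 ]] 0.13030230475355994
dir 0.23600066 -0.9717529
mid [0.6048 0.1267 0.113 ] tool [0.0019 0.0044 0.1181] z by depth 0.11597338423521594
edge 0.27184218 -0.96234185 0.6631906 0.15561846
dist bar->edge 0.0640283571715655
```

```bash
python3 -m creep '[{"tx":0.002,"ty":0.004,"tz":0.02,"roll":0,"jaw":180},{"tx":0.002,"ty":0.004,"tz":0.05,"roll":0,"jaw":180},{"tx":0.002,"ty":0.004,"tz":0.08,"roll":0,"jaw":180},{"tx":0.002,"ty":0.004,"tz":0.11,"roll":0,"jaw":180},{"tx":0.002,"ty":0.004,"tz":0.134,"roll":0,"jaw":180}]'; python3 -m creep '[{"tx":0,"ty":0,"tz":0,"roll":0,"jaw":180},{"tx":0,"ty":0,"tz":0,"roll":0,"jaw":255},{"tx":0,"ty":0,"tz":0,"roll":0,"jaw":255},{"tx":0,"ty":0,"tz":0,"roll":0,"jaw":255}]' 40
```

```text
time: 3.1
tool_pos: [0.6041, 0.1268, 0.0956]
ee_rot: [[-0.235, 0.972, -0.001], [0.972, 0.235, -0.0], [0.0, -0.001, -1.0]]
ft_force: [0.2, 0.2, -0.4]
opening: 0.0253
gripper_force: 0.0
time: 3.5
tool_pos: [0.6043, 0.1268, 0.0972]
ee_rot: [[-0.232, 0.973, -0.0], [0.973, 0.232, 0.0], [0.0, -0.0, -1.0]]
ft_force: [1.0, 0.3, -5.7]
opening: 0.0094
gripper_force: 38.8
```

```bash
python3 -m creep '[{"tx":0,"ty":-0.01,"tz":0,"roll":0,"jaw":255},{"tx":0,"ty":-0.025,"tz":0,"roll":0,"jaw":255},{"tx":0,"ty":-0.04,"tz":0,"roll":0,"jaw":255},{"tx":0,"ty":-0.055,"tz":0,"roll":0,"jaw":255},{"tx":0,"ty":-0.07,"tz":0,"roll":0,"jaw":255}]'; python3 -m creep '[{"tx":0,"ty":-0.015,"tz":0,"roll":0,"jaw":255},{"tx":0,"ty":-0.03,"tz":0,"roll":0,"jaw":255},{"tx":0,"ty":-0.045,"tz":0,"roll":0,"jaw":255},{"tx":0,"ty":-0.06,"tz":0,"roll":0,"jaw":255},{"tx":0,"ty":-0.07,"tz":0,"roll":0,"jaw":255}]'; python3 -m creep '[{"tx":0,"ty":-0.002,"tz":0,"roll":0,"jaw":255},{"tx":0,"ty":-0.004,"tz":0,"roll":0,"jaw":255},{"tx":0,"ty":-0.006,"tz":0,"roll":0,"jaw":255}]'
```

```text
time: 4.0
tool_pos: [0.5351, 0.1105, 0.0971]
ee_rot: [[-0.231, 0.973, -0.001], [0.973, 0.231, 0.0], [0.0, -0.001, -1.0]]
ft_force: [1.9, 1.6, -9.7]
opening: 0.0096
gripper_force: 39.2
time: 4.5
tool_pos: [0.4665, 0.0944, 0.0971]
ee_rot: [[-0.231, 0.973, -0.001], [0.973, 0.231, 0.0], [0.001, -0.001, -1.0]]
ft_force: [0.2, 5.3, -13.1]
opening: 0.0094
gripper_force: 38.9
time: 4.8
tool_pos: [0.4625, 0.0934, 0.0971]
ee_rot: [[-0.231, 0.973, -0.0], [0.973, 0.231, 0.001], [0.001, -0.0, -1.0]]
ft_force: [-0.4, 7.1, -10.8]
opening: 0.0094
gripper_force: 39.1
```

```bash
python3 -m creep '[{"tx":0,"ty":-0.002,"tz":0,"roll":0,"jaw":255},{"tx":0,"ty":-0.004,"tz":0,"roll":0,"jaw":255},{"tx":0,"ty":-0.004,"tz":0,"roll":0,"jaw":255}]';  python3 -m creep '[{"tx":0,"ty":-0.002,"tz":0,"roll":0,"jaw":255},{"tx":0,"ty":-0.004,"tz":0,"roll":0,"jaw":255},{"tx":0,"ty":-0.004,"tz":0,"roll":0,"jaw":255}]'
```

```text
time: 5.1
tool_pos: [0.4584, 0.0925, 0.0972]
ee_rot: [[-0.231, 0.973, -0.001], [0.973, 0.231, 0.0], [0.001, -0.001, -1.0]]
ft_force: [-1.5, 4.8, -9.6]
opening: 0.0098
gripper_force: 39.3
time: 5.4
tool_pos: [0.4552, 0.0917, 0.0972]
ee_rot: [[-0.231, 0.973, 0.001], [0.973, 0.231, 0.001], [0.0, 0.001, -1.0]]
ft_force: [1.0, 7.9, -12.2]
opening: 0.0095
gripper_force: 39.3
```

```bash
python3 -m creep '[{"tx":0,"ty":-0.002,"tz":0,"roll":0,"jaw":255},{"tx":0,"ty":-0.004,"tz":0,"roll":0,"jaw":255},{"tx":0,"ty":-0.004,"tz":0,"roll":0,"jaw":255}]'; python3 -m creep '[{"tx":0,"ty":-0.002,"tz":0,"roll":0,"jaw":255},{"tx":0,"ty":-0.004,"tz":0,"roll":0,"jaw":255},{"tx":0,"ty":-0.004,"tz":0,"roll":0,"jaw":255}]'
```

```text
time: 5.7
tool_pos: [0.4552, 0.0916, 0.0973]
ee_rot: [[-0.23, 0.973, 0.009], [0.973, 0.23, 0.002], [-0.0, 0.009, -1.0]]
ft_force: [18.7, 18.6, -28.5]
opening: 0.009
gripper_force: 39.0
time: 6.0
tool_pos: [0.4551, 0.0914, 0.0975]
ee_rot: [[-0.23, 0.973, 0.018], [0.973, 0.23, 0.003], [-0.001, 0.018, -1.0]]
ft_force: [37.0, 28.8, -43.1]
opening: 0.0093
gripper_force: 38.8
```

```bash
python3 -m creep '[{"tx":0,"ty":0.004,"tz":0,"roll":0,"jaw":255},{"tx":0,"ty":0.008,"tz":0,"roll":0,"jaw":255},{"tx":0,"ty":0.008,"tz":0,"roll":0,"jaw":180},{"tx":0,"ty":0.008,"tz":0,"roll":0,"jaw":180},{"tx":0,"ty":0.008,"tz":0,"roll":0,"jaw":180}]' ;  python3 -m creep '[{"tx":0,"ty":0,"tz":-0.02,"roll":0,"jaw":180},{"tx":0,"ty":0,"tz":-0.06,"roll":0,"jaw":180},{"tx":0,"ty":0,"tz":-0.1,"roll":0,"jaw":180},{"tx":0,"ty":0.02,"tz":-0.15,"roll":0,"jaw":180},{"tx":0,"ty":0.06,"tz":-0.18,"roll":0,"jaw":180}]' | head -2;  python3 -m creep '[{"tx":-0.02,"ty":0.03,"tz":0,"roll":0,"jaw":0},{"tx":-0.04,"ty":0.05,"tz":0,"roll":0,"jaw":0},{"tx":-0.06,"ty":0.05,"tz":0,"roll":0,"jaw":0}]'
python3 - <<'E'
from h import *
s,p,P=shot('wrist','w3');print(s['time'],s['tool_pos'])
E
```

```text
time: 6.5
tool_pos: [0.4549, 0.0911, 0.0977]
ee_rot: [[-0.231, 0.973, 0.001], [0.973, 0.231, 0.0], [-0.0, 0.001, -1.0]]
ft_force: [0.4, 0.8, 0.1]
opening: 0.0251
gripper_force: 0.0
time: 7.0
tool_pos: [0.5099, 0.1043, 0.2793]
time: 7.3
tool_pos: [0.5749, 0.0571, 0.2752]
ee_rot: [[-0.231, 0.973, 0.001], [0.973, 0.231, -0.0], [-0.0, 0.001, -1.0]]
ft_force: [-0.7, -0.4, -1.5]
opening: 0.0674
gripper_force: 0.0
7.3 [0.5749 0.0571 0.2752]
```

View pics/w3.png

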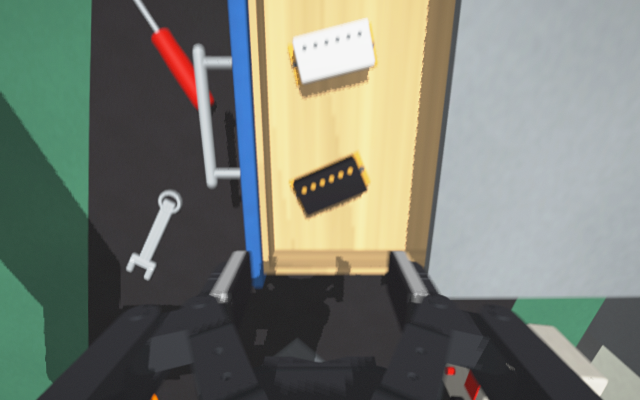

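The chrome pickup is at about (334,50), the black one at (330,185), and the drawer is open.

```bash
cat > pk.py <<'E'
from h import *
import sys
def pick(im,P,s,roi):
    y0,y1,x0,x1=roi
    m=np.zeros(im.shape[:2],np.uint8);hs=cv2.cvtColor(im,cv2.COLOR_BGR2HSV)
    t=(hs[...,1]<40)&(hs[...,2]>200)
    m[y0:y1,x0:x1]=t[y0:y1,x0:x1]
    m=cv2.morphologyEx(m,cv2.MORPH_CLOSE,np.ones((9,9)))
    c=max(cv2.findContours(m,0,2)[0],key=cv2.contourArea)
    print('z top',np.nanmedian(P[m>0][:,2]))
    w=onz('wrist',c.reshape(-1,2).astype(float),.112,s)[:,:2]
    (cx,cy),(a,b),_=r=cv2.minAreaRect((w*1000).astype(np.float32));bx=cv2.boxPoints(r)
    e=[bx[1]-bx[0],bx[2]-bx[1]];L=max(e,key=np.linalg.norm);L=L*np.sign(L[0])
    print('size',a,b,'centre',cx,cy,'heading',np.arctan2(L[1],L[0]))
    return np.array([cx,cy])/1000,np.arctan2(L[1],L[0])
E
python3 - <<'E'
from pk import *
s=arm.read_state();im=cv2.imread('pics/w3.png');P=cloud('wrist',np.load('pics/w3.npy'),s)
c,a=pick(im,P,s,(5,110,275,395))
print(totool(s,[*c,.112]), s['joint_pos'])
# drawer: floor/wall z along row 50, 185
for r in (50,120):print([(x,*np.round(P[r,x],3)) for x in range(190,470,14)])
E
```

```text
z top 0.11081848537078764
size 68.39557647705078 39.07076644897461 centre 559.4542236328125 173.69918823242188 heading 0.46464652
[0.1195 0.0127 0.1629] [-0.0193  0.3806  1.6223 -0.0009  1.1381 -0.251 ]
[(190, np.float64(0.39), np.float64(0.15), np.float64(0.002)), (204, np.float64(0.447), np.float64(0.148), np.float64(0.114)), (218, np.float64(0.423), np.float64(0.158), np.float64(-0.001)), (232, np.float64(0.478), np.float64(0.152), np.float64(0.137)), (246, np.float64(0.489), np.float64(0.155), np.float64(0.135)), (260, np.float64(0.497), np.float64(0.159), np.float64(0.118)), (274, np.float64(0.503), np.float64(0.165), np.float64(0.084)), (288, np.float64(0.516), np.float64(0.168), np.float64(0.084)), (302, np.float64(0.532), np.float64(0.168), np.float64(0.111)), (316, np.float64(0.544), np.float64(0.171), np.float64(0.111)), (330, np.float64(0.556), np.float64(0.174), np.float64(0.11)), (344, np.float64(0.568), np.float64(0.177), np.float64(0.111)), (358, np.float64(0.58), np.float64(0.179), np.float64(0.111)), (372, np.float64(0.593), np.float64(0.182), np.float64(0.11)), (386
[... 948 characters left out ...]
), (316, np.float64(0.558), np.float64(0.11), np.float64(0.084)), (330, np.float64(0.572), np.float64(0.113), np.float64(0.085)), (344, np.float64(0.586), np.float64(0.116), np.float64(0.085)), (358, np.float64(0.6), np.float64(0.12), np.float64(0.084)), (372, np.float64(0.614), np.float64(0.123), np.float64(0.084)), (386, np.float64(0.628), np.float64(0.126), np.float64(0.084)), (400, np.float64(0.642), np.float64(0.13), np.float64(0.084)), (414, np.float64(0.656), np.float64(0.133), np.float64(0.084)), (428, np.float64(0.67), np.float64(0.136), np.float64(0.085)), (442, np.float64(0.664), np.float64(0.139), np.float64(0.137)), (456, np.float64(0.671), np.float64(0.141), np.float64(0.148))]
```

```bash
cat > scope.py <<'E'
from h import *
def plane(P,m):
    q=P[m&np.isfinite(P[...,0])]
    for t in (.02,.01,.006,.006,.006):
        c=np.median(q,0) if t==.02 else q.mean(0)
        n=np.linalg.svd(q-c,full_matrices=False)[2][2];n*=np.sign(n[2]);q=q[abs((q-c)@n)<t]
    return c,n,len(q)
E
python3 - <<'E'
from scope import *
for n in ('top','scene'):
    im=cv2.imread(f'pics/{n}0.png');P=cloud(n,np.load(f'pics/{n}0.npy'))
    w=(im.min(2)>170)&(P[...,2]>.06)&(np.hypot(P[...,0]-.63,P[...,1]+.34)<.085)
    N,l,st,c=cv2.connectedComponentsWithStats(w.astype(np.uint8))
    bars=[]
    for i in range(1,N):
        if st[i,4]<60: continue
        q=P[l==i];f=cv2.fitLine(q.astype(np.float32),cv2.DIST_HUBER,0,.001,.001).ravel();cc,nn,k=plane(P,l==i)
        print(n,st[i],q.mean(0),'line',f[:3]*np.sign(f[0]),'n',nn)
    h=(P[...,2]>.06)&(np.hypot(P[...,0]-.63,P[...,1]+.34)<.085)
    # head face (dark) only
    d=h&(im.max(2)<110);c,nn,k=plane(P,d);print('dark',c,nn,k,'tilt',np.arccos(nn[2]),'head',np.arctan2(nn[1],nn[0]))
    c,nn,k=plane(P,w);print('white',c,nn,k,'tilt',np.arccos(nn[2]),np.arctan2(nn[1],nn[0]))
E
```

```text
top [379 159  25  33 271] [ 0.6526 -0.303   0.0966] line [ 0.7945 -0.5214  0.3112] n [-0.401  -0.0604  0.9141]
top [380 164  10  14  67] [ 0.6683 -0.2874  0.0826] line [ 0.8322 -0.5252  0.1776] n [-0.5795 -0.8063  0.1185]
top [397 176  16  16 195] [ 0.6254 -0.3365  0.1094] line [ 0.5221 -0.801   0.2928] n [-0.2854  0.1539  0.946 ]
top [406 176  26  33 353] [ 0.6047 -0.379   0.0943] line [ 0.7797 -0.5553  0.2892] n [-0.5098 -0.2999  0.8063]
dark [ 0.6308 -0.3406  0.0907] [-0.2712  0.1767  0.9462] 628 tilt 0.3296066371849333 head 2.563987958960267
white [ 0.6278 -0.3386  0.0976] [-0.2683  0.1774  0.9468] 460 tilt 0.3275044737299907 2.5574731753346875
scene [229 189  30  16 257] [ 0.6148 -0.3616  0.1   ] line [0.3622 0.8955 0.2587] n [-0.4103 -0.0716  0.9092]
scene [242 208  31  12 173] [ 0.6546 -0.3029  0.0957] line [ 0.7899 -0.5021  0.3521] n [-0.4154 -0.0687  0.907 ]
dark [ 0.6475 -0.3348  0.0914] [-0.2308  0.2019  0.9518] 452 tilt 0.31164966467121236 head 2.4227510949141156
white [ 0.6344 -0.3355  0.0969] [-0.2648  0.1716  0.9489] 291 tilt 0.32099052079724444 2.566545297858246
```

```bash
python3 -m creep '[{"tx":0.03,"ty":0.003,"tz":0,"roll":0.14,"jaw":0},{"tx":0.06,"ty":0.006,"tz":0,"roll":0.28,"jaw":0},{"tx":0.09,"ty":0.01,"tz":0,"roll":0.42,"jaw":0},{"tx":0.1195,"ty":0.0127,"tz":0,"roll":0.56,"jaw":0},{"tx":0.1195,"ty":0.0127,"tz":0,"roll":0.70,"jaw":0}]'|sed -n 2p;python3 -m creep '[{"tx":0,"ty":0,"tz":0,"roll":0.14,"jaw":0},{"tx":0,"ty":0,"tz":0,"roll":0.28,"jaw":0},{"tx":0,"ty":0,"tz":0.02,"roll":0.42,"jaw":0},{"tx":0,"ty":0,"tz":0.04,"roll":0.56,"jaw":0},{"tx":0,"ty":0,"tz":0.04,"roll":0.638,"jaw":0}]'
python3 - <<'E'
from pk import *
s,p,P=shot('wrist','w4');print(s['tool_pos'],s['joint_pos'],'y head',np.arctan2(s['ee_rot'][1][1],s['ee_rot'][0][1]))
c,a=pick(p[...,::-1].copy(),P,s,(200,400,220,420));print(totool(s,[*c,.112]))
E
```

```text
tool_pos: [0.5569, 0.1795, 0.2755]
time: 8.35
tool_pos: [0.5566, 0.1765, 0.2331]
ee_rot: [[0.896, 0.444, -0.003], [0.444, -0.896, -0.001], [-0.003, -0.001, -1.0]]
ft_force: [-0.6, 0.6, 0.9]
opening: 0.0856
gripper_force: 0.0
[0.5566 0.1765 0.2331] [ 0.1941  0.4318  1.6581 -0.      1.0551  1.3047] y head -1.1106694827027217
z top 0.1119120681428083
size 43.697113037109375 148.56968688964844 centre 461.48101806640625 81.60995483398438 heading -1.528108
[-0.127   0.0429  0.1215]
```

View pics/w4.png

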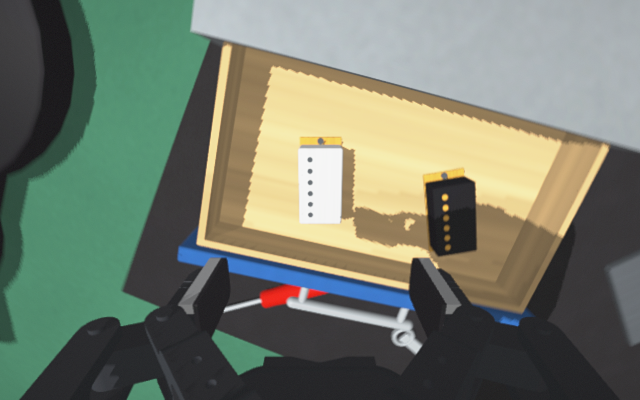

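The chrome cover is at (300–343,148–222), between the pad lines, aligned with the image's vertical.

Run:
```python
from pk import *
s=arm.read_state();p=cv2.imread('pics/w4.png');P=cloud('wrist',np.load('pics/w4.npy'),s)
c,a=pick(p,P,s,(144,235,290,349));print(totool(s,[*c,.112]))
```

```text
z top 0.11258697103796333
size 68.14999389648438 37.49186706542969 centre 560.8090209960938 178.75186157226562 heading 0.45729443
[ 0.0045 -0.0002  0.1223]
```

```bash
python3 -m creep '[{"tx":0.004,"ty":0,"tz":0.03,"roll":0,"jaw":0},{"tx":0.004,"ty":0,"tz":0.07,"roll":0,"jaw":0},{"tx":0.004,"ty":0,"tz":0.11,"roll":0,"jaw":0},{"tx":0.004,"ty":0,"tz":0.14,"roll":0,"jaw":0},{"tx":0.004,"ty":0,"tz":0.149,"roll":0,"jaw":0}]';python3 -m creep '[{"tx":0,"ty":0,"tz":0,"roll":0,"jaw":200},{"tx":0,"ty":0,"tz":0,"roll":0,"jaw":200},{"tx":0,"ty":0,"tz":0,"roll":0,"jaw":200},{"tx":0,"ty":0,"tz":0,"roll":0,"jaw":255},{"tx":0,"ty":0,"tz":0,"roll":0,"jaw":255}]' 30
```

```text
time: 8.9
tool_pos: [0.5602, 0.1784, 0.0839]
ee_rot: [[0.893, 0.45, -0.004], [0.45, -0.893, -0.001], [-0.004, -0.001, -1.0]]
ft_force: [-0.5, 0.3, 0.5]
opening: 0.0852
gripper_force: 0.0
time: 9.4
tool_pos: [0.5622, 0.1788, 0.088]
ee_rot: [[0.893, 0.449, 0.003], [0.449, -0.893, 0.001], [0.003, 0.001, -1.0]]
ft_force: [0.3, -0.2, 7.8]
opening: 0.0376
gripper_force: 30.6
```

```bash
python3 -m creep '[{"tx":0,"ty":0,"tz":-0.015,"roll":0,"jaw":255},{"tx":0,"ty":0,"tz":-0.04,"roll":0,"jaw":255},{"tx":0,"ty":0,"tz":-0.07,"roll":0,"jaw":255},{"tx":0,"ty":0,"tz":-0.095,"roll":0.114,"jaw":255},{"tx":0,"ty":0,"tz":-0.095,"roll":0.228,"jaw":255}]' 30 | sed -n 2p;python3 -m creep '[{"tx":0.02,"ty":0,"tz":0,"roll":0,"jaw":255},{"tx":0.04,"ty":0,"tz":0,"roll":0,"jaw":255},{"tx":0.056,"ty":0,"tz":0,"roll":0,"jaw":255},{"tx":0.056,"ty":0,"tz":0,"roll":0,"jaw":255}]'
python3 - <<'E'
from scope import *
s,p,P=shot('wrist','w5');t=np.array(s['tool_pos']);print(t,'u',.973*t[0]+.23*t[1])
E
```

```text
tool_pos: [0.5626, 0.179, 0.1855]
time: 10.3
tool_pos: [0.617, 0.192, 0.1817]
ee_rot: [[0.972, 0.236, 0.002], [0.236, -0.972, 0.0], [0.002, -0.0, -1.0]]
ft_force: [-1.0, 0.4, -1.2]
opening: 0.0374
gripper_force: 30.8
[0.617  0.192  0.1817] u 0.6445256388363284
```

View pics/w5.png

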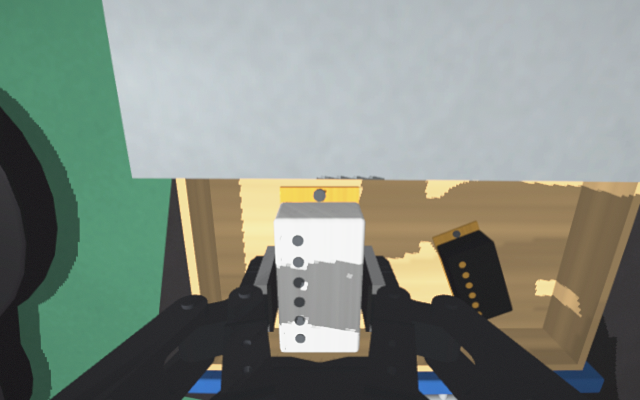

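```bash
cat > held.py <<'E'
from scope import *
def held(p,P,s,roi=(210,345,284,356)):
    Q=(P-np.array(s['tool_pos']))@np.array(s['ee_rot'])
    y0,y1,x0,x1=roi;m=np.zeros(P.shape[:2],bool);m[y0:y1,x0:x1]=1
    m&=(abs(Q[...,0])<.045)&(Q[...,2]>-.07)&(Q[...,2]<.02)&(abs(Q[...,1])<.017)
    c,n,k=plane(Q,m)
    n=-n if n[2]>0 else n
    print('cover plane c',c,'n',n,k,'tilt about y',np.arctan2(n[0],-n[2]),'side',np.arctan2(n[1],-n[2]))
    return Q,c,n
E
python3 - <<'E'
from held import *
s=arm.read_state();p=cv2.imread('pics/w5.png');P=cloud('wrist',np.load('pics/w5.npy'),s)
Q,c,n=held(p,P,s)
print('plate', Q[188:200:3,320], Q[188:200:3,300])
zp=s['tool_pos'][2]-np.median(Q[190:199,295:310,2]);print('plate top z',zp)
print('plate end',totool(s,onz('wrist',[[320,187.5]],zp,s)),'edge',totool(s,onz('wrist',[[280,179.5],[320,179.5],[360,180]],.15,s)))
print('cab z',np.nanmedian(P[100:170,200:440,2]),[ (r,*np.round(Q[r,270],4)) for r in range(172,186,2)])
g=p.min(2);print([(r,int(Q[r,320,0]*1e4),int(Q[r,320,2]*1e4)) for r in range(200,352,12)])
E
```

```text
cover plane c [ 0.0034 -0.0003 -0.0232] n [ 0.0157  0.0061 -0.9999] 9389 tilt about y 0.015669521872545944 side 0.006093990483028981
plate [[ 0.0384 -0.      0.001 ]
 [ 0.0377 -0.     -0.0015]
 [ 0.0361 -0.     -0.001 ]
 [ 0.0341 -0.      0.0006]] [[ 0.0384 -0.0095  0.0009]
 [ 0.0371 -0.0095  0.0004]
 [ 0.0357 -0.0095  0.0001]
 [ 0.034  -0.0096  0.0008]]
plate top z 0.18070362589994252
plate end [[ 0.0387 -0.      0.0008]] edge [[ 0.0347 -0.0228  0.0315]
 [ 0.0347  0.      0.0315]
 [ 0.0344  0.0228  0.0315]]
cab z 0.14898597502921718 [(172, np.float64(0.0386), np.float64(-0.0285), np.float64(0.0332)), (174, np.float64(0.0378), np.float64(-0.0284), np.float64(0.0318)), (176, np.float64(0.0362), np.float64(-0.0287), np.float64(0.0336)), (178, np.float64(0.0352), np.float64(-0.0287), np.float64(0.0328)), (180, np.float64(0.0171), np.float64(-0.0393), np.float64(0.0977)), (182, np.float64(0.0153), np.float64(-0.0394), np.float64(0.0983)), (184, np.float64(0.014), np.float64(-0.0393), np.float64(0.0969))]
[(200, 325, 4), (212, 320, -145), (224, 306, -246), (236, 249, -237), (248, 197, -242), (260, 140, -240), (272, 80, -236), (284, 15, -230), (296, -40, -236), (308, -109, -230), (320, -169, -236), (332, -243, -229), (344, -306, -236)]
```

```bash
python3 -m creep '[{"tx":0.004,"ty":0,"tz":0.01,"roll":0,"jaw":255},{"tx":0.004,"ty":0,"tz":0.026,"roll":0,"jaw":255},{"tx":0.004,"ty":0,"tz":0.03,"roll":0,"jaw":255},{"tx":0.004,"ty":0,"tz":0.032,"roll":0,"jaw":255},{"tx":0.004,"ty":0,"tz":0.034,"roll":0,"jaw":255}]' 20;python3 -m creep '[{"tx":0,"ty":0,"tz":0.0015,"roll":0,"jaw":255},{"tx":0,"ty":0,"tz":0.003,"roll":0,"jaw":255},{"tx":0,"ty":0,"tz":0.004,"roll":0,"jaw":255},{"tx":0,"ty":0,"tz":0.004,"roll":0,"jaw":255}]' 20
python3 - <<'E'
from held import *
s,p,P=shot('wrist','w6');Q,c,n=held(p,P,s)
E
```

```text
time: 10.85
tool_pos: [0.6182, 0.1925, 0.1484]
ee_rot: [[0.972, 0.236, -0.002], [0.236, -0.972, -0.0], [-0.002, 0.0, -1.0]]
ft_force: [-13.7, -3.5, 17.1]
opening: 0.0374
gripper_force: 34.0
time: 11.25
tool_pos: [0.618, 0.1925, 0.1445]
ee_rot: [[0.972, 0.236, -0.002], [0.236, -0.972, -0.001], [-0.002, 0.0, -1.0]]
ft_force: [-12.2, -3.3, 13.6]
opening: 0.0376
gripper_force: 35.1
cover plane c [ 0.0017 -0.0003 -0.0254] n [-0.1682  0.0063 -0.9857] 8520 tilt about y -0.16897881719566005 side 0.006423919021881203
```

```bash
python3 -m creep '[{"tx":0,"ty":0,"tz":0.0015,"roll":0,"jaw":255},{"tx":0,"ty":0,"tz":0.003,"roll":0,"jaw":255},{"tx":0,"ty":0,"tz":0.0045,"roll":0,"jaw":255},{"tx":0,"ty":0,"tz":0.0045,"roll":0,"jaw":255}]' 20
python3 - <<'E'
from held import *
s,p,P=shot('wrist','w7');Q,c,n=held(p,P,s)
E
```

```text
time: 11.7
tool_pos: [0.618, 0.1924, 0.1399]
ee_rot: [[0.972, 0.236, -0.002], [0.236, -0.972, -0.001], [-0.002, 0.0, -1.0]]
ft_force: [-12.7, -2.5, 12.8]
opening: 0.0376
gripper_force: 36.9
cover plane c [ 0.0008 -0.0002 -0.0265] n [-0.2608  0.0066 -0.9654] 7853 tilt about y -0.2638833085463658 side 0.006875475135451392
```

```bash
python3 -m creep '[{"tx":0,"ty":0,"tz":0.0015,"roll":0,"jaw":255},{"tx":0,"ty":0,"tz":0.0027,"roll":0,"jaw":255},{"tx":0,"ty":0,"tz":0.0027,"roll":0,"jaw":255}]' 20 | sed -n '2p;4p';  python3 -m creep '[{"tx":0,"ty":0,"tz":-0.01,"roll":0,"jaw":255},{"tx":0,"ty":0,"tz":-0.03,"roll":0,"jaw":255},{"tx":0,"ty":0,"tz":-0.07,"roll":0,"jaw":255},{"tx":0,"ty":0,"tz":-0.11,"roll":0,"jaw":255},{"tx":0,"ty":0,"tz":-0.15,"roll":0,"jaw":255}]' 40
python3 - <<'E'
from held import *
s,p,P=shot('wrist','w8');Q,c,n=held(p,P,s);print(s['joint_pos'],s['tool_pos'])
print([(r,int(Q[r,310,0]*1e4),int(Q[r,310,2]*1e4)) for r in range(150,360,6)])
E
```

```text
tool_pos: [0.6181, 0.1925, 0.1372]
ft_force: [-11.9, -3.5, 13.7]
time: 12.55
tool_pos: [0.6192, 0.1927, 0.2877]
ee_rot: [[0.972, 0.236, -0.0], [0.236, -0.972, 0.0], [-0.0, -0.0, -1.0]]
ft_force: [0.3, -0.1, -1.3]
opening: 0.0372
gripper_force: 40.5
cover plane c [ 0.0009 -0.0003 -0.0273] n [-0.3077  0.0044 -0.9515] 7422 tilt about y -0.3128040799192704 side 0.004607039997476969
[0.1999 0.4792 1.423  0.0001 1.2395 1.5328] [0.6192 0.1927 0.2877]
[(150, 341, 1384), (156, 171, 2017), (162, 102, 2030), (168, 36, 2019), (174, -38, 2045), (180, -104, 2029), (186, -175, 2032), (192, -250, 2042), (198, 390, -164), (204, 358, -149), (210, 331, -150), (216, 315, -179), (222, 301, -211), (228, 287, -241), (234, 278, -281), (240, 267, -313), (246, 250, -330), (252, 239, -357), (258, 212, -354), (264, 181, -345), (270, 144, -329), (276, 111, -319), (282, 78, -311), (288, 40, -297), (294, -2, -276), (300, -43, -261), (306, -88, -244), (312, -135, -225), (318, -181, -208), (324, -226, -195), (330, -276, -178), (336, -335, -152), (342, -3159, 2865), (348, -3284, 2863), (354, -3410, 2858)]
```

View pics/w8.png

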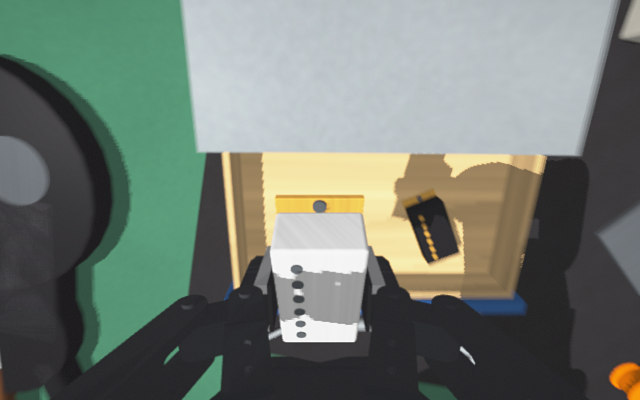

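```bash
python3 -m creep '[{"tx":-0.009,"ty":0.022,"tz":0,"roll":0,"jaw":255},{"tx":-0.025,"ty":0.062,"tz":0,"roll":0,"jaw":255},{"tx":-0.043,"ty":0.107,"tz":0,"roll":0,"jaw":255},{"tx":-0.061,"ty":0.152,"tz":0,"roll":0,"jaw":255},{"tx":-0.079,"ty":0.197,"tz":0,"roll":0,"jaw":255}]' 60 | sed -n 2p; python3 -m creep '[{"tx":-0.018,"ty":0.045,"tz":0,"roll":0,"jaw":255},{"tx":-0.036,"ty":0.09,"tz":0,"roll":0,"jaw":255},{"tx":-0.054,"ty":0.135,"tz":0,"roll":0,"jaw":255},{"tx":-0.072,"ty":0.18,"tz":0,"roll":0,"jaw":255},{"tx":-0.09,"ty":0.225,"tz":0,"roll":0,"jaw":255}]' | sed -n 2p; python3 -m creep '[{"tx":-0.01,"ty":0.024,"tz":0,"roll":0.14,"jaw":255},{"tx":-0.011,"ty":0.028,"tz":0.01,"roll":0.28,"jaw":255},{"tx":-0.011,"ty":0.028,"tz":0.018,"roll":0.42,"jaw":255},{"tx":-0.011,"ty":0.028,"tz":0.018,"roll":0.56,"jaw":255},{"tx":-0.011,"ty":0.028,"tz":0.018,"roll":0.70,"jaw":255}]' | sed -n 2p; python3 -m creep '[{"tx":0,"ty":0,"tz":0,"roll":0.1,"jaw":255},{"tx":0,"ty":0,"tz":0,"roll":0.118,"jaw":255},{"tx":0,"ty":0,"tz":0,"roll":0.118,"jaw":255}]'
python3 - <<'E'
from held import *
s,p,P=shot('wrist','w9');Q,c,n=held(p,P,s);print(s['joint_pos'],s['tool_pos'])
E
```

```text
tool_pos: [0.5885, -0.0189, 0.286]
tool_pos: [0.554, -0.2589, 0.2861]
tool_pos: [0.5504, -0.2869, 0.2675]
time: 14.4
tool_pos: [0.5506, -0.2869, 0.2679]
ee_rot: [[0.837, -0.546, 0.0], [-0.546, -0.837, 0.0], [-0.0, -0.0, -1.0]]
ft_force: [0.5, -0.1, -1.0]
opening: 0.0372
gripper_force: 66.0
cover plane c [ 0.0005 -0.0002 -0.0271] n [-0.3074  0.0045 -0.9516] 7429 tilt about y -0.31242469716414184 side 0.004680820471023547
[-0.5867  0.4524  1.5228  0.0001  1.1665  1.5622] [ 0.5506 -0.2869  0.2679]
```

View pics/w9.png

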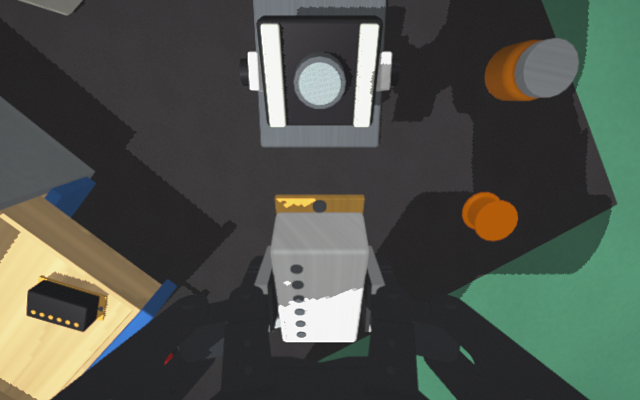

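The head is well in view: lens at (320,82), bars at columns ~272 and ~366; the pickup is held tilted, nearly in line.

Run:
```python
from held import *
s=arm.read_state();p=cv2.imread('pics/w9.png');P=cloud('wrist',np.load('pics/w9.npy'),s)
R=np.array(s['ee_rot']);Q=(P-np.array(s['tool_pos']))@R
b=p.astype(int)
bars=(b.min(2)>215);roi=np.zeros_like(bars);roi[15:135,258:384]=1
bm=bars&roi;N,l,st,cc=cv2.connectedComponentsWithStats(bm.astype(np.uint8))
pts=[]
for i in range(1,N):
    if st[i,4]>400:
        m=l==i;q=Q[m];f=cv2.fitLine(q.astype(np.float32),cv2.DIST_HUBER,0,.001,.001).ravel();c0=q.mean(0)
        t=(q-c0)@f[:3];print('bar',st[i],c0,f[:3]*np.sign(f[0]),'len',np.ptp(t));pts.append(m)
c,n,k=plane(Q,pts[0]|pts[1]);n=-n if n[2]>0 else n;print('bars plane',c,n,k,np.arctan2(n[0],-n[2]),np.arctan2(n[1],-n[2]))
d=(b.max(2)<70)&(Q[...,2]<.2);d&=roi
c2,n2,k=plane(Q,d);n2=-n2 if n2[2]>0 else n2;print('head plane',c2,n2,k,np.arctan2(n2[0],-n2[2]),np.arctan2(n2[1],-n2[2]))
g=(b[...,0]>b[...,2]+8)&(b.min(2)>130);z=np.zeros_like(g);z[50:115,293:348]=1;g&=z
ct=max(cv2.findContours(g.astype(np.uint8),0,2)[0],key=cv2.contourArea);(u,v),ax,_=cv2.fitEllipse(ct);print('glass',u,v,ax)
q=Q[g];cg,ng,k=plane(Q,g);print('glass depth',np.nanmedian(q,0),cg,ng)
t,r=rays('wrist',[[u,v]],s);lens_z=s['tool_pos'][2]-cg[2];L=totool(s,onz('wrist',[[u,v]],lens_z,s))[0];print('lens tool',L,'world',onz('wrist',[[u,v]],lens_z,s))
nn=n+n2;nn/=np.linalg.norm(nn);F=L+.1*nn;print('focus tool',F,'n',nn,np.arctan2(nn[0],-nn[2]))
Qh,c,nh=held(p,P,s)
```

```text
bar [ 261   25   24  102 1587] [nan nan nan] [0. 0. 0.] len nan
bar [ 354   25   24  102 1592] [nan nan nan] [0. 0. 0.] len nan
bars plane [ 0.0983 -0.0004  0.1699] [-0.3206 -0.0006 -0.9472] 3168 -0.32635976922311993 -0.0005913040112303686
head plane [0.1076 0.0003 0.1754] [-0.3126 -0.     -0.9499] 6094 -0.317935365792941 -4.484266547846633e-05
glass 319.1342468261719 83.22398376464844 (42.232383728027344, 42.51570129394531)
glass depth [ 0.0911 -0.0003  0.1597] [ 0.0908 -0.0002  0.1599] [0.3166 0.0105 0.9485]
lens tool [ 0.0909 -0.0002  0.1599] world [[ 0.627  -0.3364  0.1081]]
focus tool [ 0.0593 -0.0002  0.065 ] n [-0.3166 -0.0003 -0.9486] -0.32214756717959353
cover plane c [ 0.0005 -0.0002 -0.0271] n [-0.3074  0.0045 -0.9516] 7429 tilt about y -0.31242469716414184 side 0.00468082047102343
```

```bash
python3 -m creep '[{"tx":0.012,"ty":0,"tz":0.012,"roll":0,"jaw":255},{"tx":0.03,"ty":0,"tz":0.032,"roll":0,"jaw":255},{"tx":0.045,"ty":0,"tz":0.049,"roll":0,"jaw":255},{"tx":0.055,"ty":0,"tz":0.06,"roll":0,"jaw":255},{"tx":0.059,"ty":0,"tz":0.0645,"roll":0,"jaw":255}]'  | sed -n 2p; python3 -m creep '[{"tx":0,"ty":0,"tz":0,"roll":0,"jaw":255},{"tx":0,"ty":0,"tz":0,"roll":0,"jaw":255},{"tx":0,"ty":0,"tz":0,"roll":0,"jaw":255}]'
python3 - <<'E'
from held import *
s,p,P=shot('wrist','w10');Q,c,n=held(p,P,s)
R=np.array(s['ee_rot']);t=np.array(s['tool_pos'])
L=np.array([.627,-.3364,.1081]);nw=R@[-.3166,0,-.9486];F=L+.1*nw
print('base centre err (tool)',totool(s,F)-[.0003,0,.0005])
# checks on the held pickup: cover top front edge & plate end near column 310
for r in range(194,262,4): print(r,np.round(Q[r,310]*1000,1),p[r,310])
# lateral extents of the cover on row 265
x=[i for i in range(250,390) if Q[265,i,2]<-.03 and abs(Q[265,i,0]-.018)<.01];print('y range',Q[265,x[0],1],Q[265,x[-1],1])
E
cat > /dev/null
```

```text
tool_pos: [0.6005, -0.3197, 0.2013]
time: 15.25
tool_pos: [0.6001, -0.3192, 0.2045]
ee_rot: [[0.836, -0.548, 0.001], [-0.548, -0.836, -0.001], [0.001, -0.0, -1.0]]
ft_force: [-1.4, 0.0, -1.0]
opening: 0.0372
gripper_force: 66.0
cover plane c [ 0.0004 -0.0002 -0.0271] n [-0.3082  0.0057 -0.9513] 7420 tilt about y -0.31331674775645085 side 0.005991335647422921
base centre err (tool) [-0.0001 -0.0004  0.0011]
194 [ -4.8  -8.6 129.9] [146 116  84]
198 [ 38.7  -4.2 -16.2] [248 245 121]
202 [ 37.   -4.2 -16.4] [247 247 149]
206 [ 35.   -4.3 -15.8] [233 188  88]
210 [ 32.5  -4.3 -14. ] [229 182  86]
214 [ 31.5  -4.3 -16.4] [225 226 226]
218 [ 30.1  -4.3 -17.5] [226 226 226]
222 [ 30.1  -4.1 -21.8] [229 230 229]
226 [ 28.7  -4.1 -22.9] [227 227 226]
230 [ 28.   -4.1 -25.4] [225 226 225]
234 [ 27.1  -4.  -27.2] [226 227 226]
238 [ 26.4  -4.  -29.4] [226 226 226]
242 [ 26.2  -3.9 -32.4] [226 227 226]
246 [ 25.   -3.9 -33.6] [229 229 229]
250 [ 24.6  -3.8 -36.1] [239 240 239]
254 [ 23.   -3.8 -36.3] [235 235 235]
258 [ 20.3  -3.9 -34.4] [230 231 230]
y range -0.019161683062014642 0.018671424441893313
```

Run:
```python
from h import *
s,p,P=shot('scene','s1');q=cv2.resize(p[150:330,180:420,::-1],(800,600));cv2.imwrite('pics/s1c.png',q)
```

```text
(no output)
```

View pics/s1c.png

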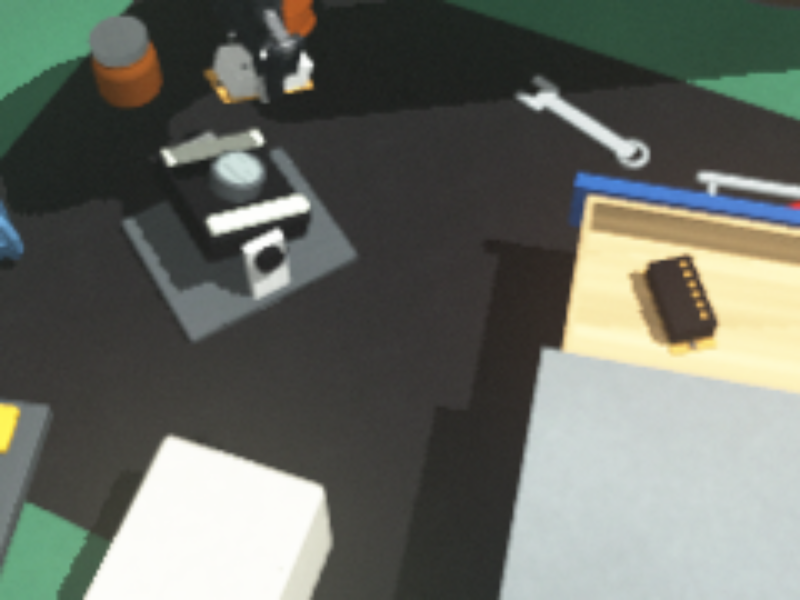

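The scene picture shows the pickup held (about (255,75) in the crop) above the head, clear of it. The black pickup is in the open drawer and the wrench, jar and other things look unmoved. I'll make a last 1 mm trim, settle and hand in.

```bash
python3 -m creep '[{"tx":0,"ty":0,"tz":0.001,"roll":0,"jaw":255},{"tx":0,"ty":0,"tz":0.001,"roll":0,"jaw":255},{"tx":0,"ty":0,"tz":0.001,"roll":0,"jaw":255},{"tx":0,"ty":0,"tz":0.001,"roll":0,"jaw":255},{"tx":0,"ty":0,"tz":0.001,"roll":0,"jaw":255}]'; python3 -c "
from rig import arm
print(arm.finish_job())"
```

```text
time: 15.85
tool_pos: [0.6001, -0.3193, 0.2025]
ee_rot: [[0.836, -0.548, 0.0], [-0.548, -0.836, 0.0], [-0.0, -0.0, -1.0]]
ft_force: [-0.2, -0.4, -1.8]
opening: 0.0371
gripper_force: 66.0
the job is handed in; nothing more can be done
None
```

I handed the job in at 15.9 s with the top drawer pulled to its stop and the chrome pickup held steady in front of the lens; by my measurements its base plate was within about 1 mm and 0.01 rad of the asked pose, the camera was not touched, and the black pickup stayed in the drawer.

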